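# Eject the pin from the gauge and trap it

## Robot

A 7-joint arm with a two-finger parallel gripper is mounted at the origin on the work surface. World frame = base frame: x ahead of the robot, y to its left, z up, the work surface at z = 0. Lengths are in m, angles in rad, forces in N, time in s.
With the tool pointing down it reaches from about 0.4 to 0.85 m from the base axis. Payload 10.4 kg.
Tool frame: the origin (TCP) lies between the finger pads; the fingertips stand 17 mm ahead of it and the grasp point (between the pads) lies 2 mm behind it; z points along the fingers, y is the direction in which the jaws open and shut (so a half turn about z gives the same grasp; the last joint's range is limited). The gripper opens to 85 mm and grips with 20 to 120 N. Pads are 22 mm wide; open, the fingers measure 114 mm over their backs; the gripper's body (76 mm by 85 mm) begins 54 mm behind the grasp point. The pads swing forward as they close: fully open they stand 13 mm farther back than shut.
Start: joints at [1.146, 0.332, -0.065, 1.46, 0.022, 1.35, -0.088], TCP at [0.244, -0.575, 0.248] pointing down, gripper open.
Joint ranges: [-2.6, 2.6], [-0.5, 2.12], [-1.47, 1.34], [0.16, 2.42], [-1.27, 4.41], [0.06, 2.06], [-2.6, 2.6]. Speed limits (rad/s): [2.22, 2.22, 2.79, 2.79, 3.14, 3.14, 3.14].

## Interface

Orientations are given as a unit quaternion [x, y, z, w].
In Python, from workcell import manip gives the robot as it stands.
- The arm moves only by the tool jog_arm, never from a script. Its argument "steps" is one flat list of numbers, 5 for each row, row after row: the finger opening in m, from 0 to 0.0854, then the shift along the tool's x, y, z in m, then the turn about the tool's z in rad. In form: [gripper, x, y, z, twist, gripper, x, y, z, twist, ...]. A call has exactly 10 rows; each row is the pose to reach, as a shift and turn from the pose commanded when the call began, along the tool's axes at that moment; what a row does not reach only later rows make up. A row lasts 1/10 s, in which the tool goes at most 50 mm and 8.59 degrees, less where a joint would pass 70% of its speed; a pose out of reach is approached as far as the arm can. A call with a gripper value outside its range is refused whole. The fingers move at their own pace and stop on an object; "grip_force" is the grip in N (left out, the last holds). Time passes only in rows, so rows that repeat a pose let the fingers close, or fill a call up. It gives the time, the measured TCP pose, the force and the opening at its end, in the units of the state.
- manip.get_obs(): the state, without advancing time (a new reading comes with each control period).
- manip.camera(name): name is "scene" or "top"; returns (picture, depth): 400x640x3 uint8, red, green, blue; 400x640 float32, m along the optical axis (not along the pixel's ray), 0 where there is no reading.
- manip.calibration(name): a dict with "mtx" (3x3 intrinsics, pixels), "k1" (the pictures are not rectified: a ray, as slopes to the right and down, at radius r is drawn at 1 + k1 r^2 times it, then the intrinsics apply), "world_to_cam" (4x4, takes a point from world to camera coordinates). Camera axes: x right, y down, z forward; pixel columns grow to the right and rows downward; lengths in m; the calibration is good to about 2 mm. A picture is of the moment at which its call begins. calibration takes no time and is no camera call.
- manip.hand_in(): hands the job in, once; it reports no verdict.
The state is a dict: "clock": time; "joint_pos": joint angles; "joint_velocities": joint speeds; "tau": joint torques, N m; "position": TCP position; "ee_rot": TCP orientation; "ft_force": force on the tool from outside, world axes, zero at the start; "torque": the same for the moment, N m; "grip_width": opening from 0.0 (shut) to 1.0 (fully open).
Only numpy, scipy, OpenCV 4.12 (cv2) and the standard library are available. Lean on these libraries where they do the work, as an engineer would, in place of code of your own. Each camera call takes 0.05 s, during which the arm holds its last target.

## Task

Eject the steel pin from the pin gauge: press the ejector key right down with one finger while the other finger stands in the sloping channel, so that the pin, once it has popped out of its pocket, is trapped by that finger before it rolls off the channel's open end. Let the ejector alone bring the pin out (do not touch it in its pocket), do not grip or lift it, and leave the loose things on the bench where they are. The program finishes while holding: one finger keeps the key down, and the pin lies still in the channel against the other finger.

Things in the scene. Friction and masses are not known exactly. Their poses are not given: they have to be found in the camera images.
- gauge: Grey pin gauge fixed to the bench, 190 mm (its x) by 125 mm (its y), back wall 64 mm high. Origin on the bench surface, z up, turned about z. A channel runs along its x at y = 0, 60 mm wide inside, between 5 mm walls 12 mm above its floor. The floor falls 12 degrees towards -x, from 43 mm above the bench at x = +50 to 13 mm at the open end, x = -90 mm. Pocket with the pin at x +50 to +90 mm.
- key_top (a point): Centre of the top of the ejector key beside the channel, a flat steel pad 42 mm (gauge x) by 32 mm (gauge y) at gauge x = -20, y = +62 mm; 46 mm above the bench when up, 34 mm when fully down. A fingertip holding it down is thus level with a point 6 mm above the channel floor beside it.
- key (a joint): Key travel in m: 0 up, 0.012 fully down. A spring returns it when let go; pressing takes 2 to 6 N for the spring plus up to 5 N while it lifts the pin. The lifter rises 1.5 mm per 1 mm of key. The pin rolls over the lip at about 0.009 to 0.010 and is at mid-channel in under half a second, so the trapping finger must be there already.
- pin: Loose plain steel pin, a cylinder 32 mm in diameter and 54 mm long, about 0.25 kg; origin at its centre, y along its axis, across the channel. Starts in the pocket with its centre at about x = +65, y = 0, z = 49 mm of the gauge; it rolls down the channel towards the gauge's -x.
- trap (a point): Point on the channel floor right beside the key (gauge x = -20, y = 0, z = 28 mm): a good place for the finger that traps the pin. 62 mm from the key's centre.
- lip (a point): Middle of the lip where the channel begins (gauge x = +50, y = 0, z = 43 mm). Behind it is the pocket, side walls 62 mm high, whose floor is a lifter linked to the key.
- exit (a point): Middle of the channel's open lower end (gauge x = -88, y = 0 mm, z = 14 mm); a pin that gets there rolls off.
- collar: loose steel ring, 48 mm across, 30 mm high, standing beside the gauge beyond the key; bystander
- bush: loose upright steel cylinder, 30 mm across, 45 mm high, standing on the gauge's other side; bystander
- hammer: loose hammer lying on the bench; bystander
- scraper: loose scraper lying on the bench; bystander
- scanner: loose hand scanner, 90 x 62 x 30 mm; bystander
- offcut: loose strip of wood, 170 x 35 x 20 mm; bystander
- jar: loose grey jar with a metal cap, 60 mm across, 80 mm high; bystander
Things that resemble listed ones, but are neither listed nor needed, are in the scene too. What is shaped like the gauge but red or yellow is not meant.

How it is judged:
By the outcome, as a careful person would: the job done as asked, in the order asked, and still so for the second after the job is handed in, while the arm keeps its last pose, push and grip.
It also fails if it takes over 38 s, if anything falls off the work surface, if the arm or the gripper's body presses on something with over 40 N, if the wrist force passes 120 N, or if a joint passes its speed limit or range.

## Working session

There is one attempt and no reset: what is moved stays moved. The work goes in short steps, Python scripts to look and compute and a tool call to move; the robot and the scene stay as the last step left them, time stands still between calls to the robot, and variables do not carry over. Pictures are saved under pics/ and viewed, and the job is handed in when it is done.

Besides the shell and the picture viewer there is one more tool, called after "Call:" as name(argument=value, ...) on one line, values as JSON. jog_arm: Moves the arm, as the interface text tells. Its arguments: {"type":"object","properties":{"steps":{"type":"array"},"grip_force":{"type":"number"}},"required":["steps"]}

```bash
ls; mkdir -p pics; cat > h.py <<'E'
import numpy as np, cv2, sys
from workcell import manip
def px2w(cal,u,v,d):
    K=np.array(cal['mtx']);k1=cal['k1'];a=(u-K[0,2])/K[0,0];b=(v-K[1,2])/K[1,1]
    rd=np.hypot(a,b);r=rd
    for _ in range(20): r=rd/(1+k1*r*r)
    s=r/rd if rd>0 else 1
    p=np.array([a*s*d,b*s*d,d,1]);return (np.linalg.inv(np.array(cal['world_to_cam']))@p)[:3]
def w2px(cal,p):
    K=np.array(cal['mtx']);q=np.array(cal['world_to_cam'])@np.r_[p,1];a,b=q[:2]/q[2];f=1+cal['k1']*(a*a+b*b)
    return np.array([K[0,0]*a*f+K[0,2],K[1,1]*b*f+K[1,2]])
E
python3 - <<'E'
from h import *
print(manip.get_obs())
for n in ['top','scene']:
    im,d=manip.camera(n);cv2.imwrite(f'pics/{n}0.png',im[:,:,::-1]);np.savez(f'pics/{n}0.npz',im=im,d=d)
    print(n,manip.calibration(n))
E
```

```text
pics
{'clock': 0.0, 'joint_pos': array([ 1.14641993,  0.33282507, -0.06468994,  1.46095601,  0.02161714,
        1.34993698, -0.08851429]), 'joint_velocities': array([-5.20425962e-04,  5.03767277e-04,  1.21814915e-03, -1.34746466e-03,
       -7.93989113e-05,  9.07926889e-04, -9.03281246e-04]), 'tau': array([-1.14088496e-03, -6.25450730e+01,  4.89747268e-02, -3.91610491e+01,
        1.63398689e-02,  9.81626072e-03,  1.19381657e-06]), 'position': array([ 0.24424856, -0.574897  ,  0.24753813]), 'ee_rot': array([ 9.79889358e-01,  1.99540311e-01, -1.86269859e-04, -6.90016066e-04]), 'ft_force': array([0.26342226, 0.34737869, 0.85835027]), 'torque': array([-0.00919627,  0.03030572, -0.02304374]), 'grip_width': 1.0019111727560135}
top {'mtx': array([[510.63364605,   0.        , 319.99956591],
       [  0.        , 510.63364605, 197.71260933],
       [  0.        ,   0.        ,   1.        ]]), 'k1': -0.03233789757379268, 'world_to_cam': array([[-1.81463659e-02, -9.99834417e-01,  1.35929811e-03,
         2.19118913e-02],
       [-9.97689955e-01,  1.80183981e-02, -6.54987802e-02,
         4.83753605e-01],
       [ 6.54634424e-02, -2.54472290e-03, -9.97851724e-01,
         1.54531541e+00],
       [ 0.00000000e+00,  0.00000000e+00,  0.00000000e+00,
         1.00000000e+00]])}
scene {'mtx': array([[405.52718859,   0.        , 318.86749058],
       [  0.        , 405.52718859, 197.83215451],
       [  0.        ,   0.        ,   1.        ]]), 'k1': -0.08400485303034871, 'world_to_cam': array([[-0.0139269 ,  0.9998955 ,  0.00387749, -0.00284041],
       [ 0.62394625,  0.01172066, -0.78137936, -0.23802222],
       [-0.78134315, -0.00846285, -0.62404428,  1.49748348],
       [ 0.        ,  0.        ,  0.        ,  1.        ]])}
```

View pics/top0.png

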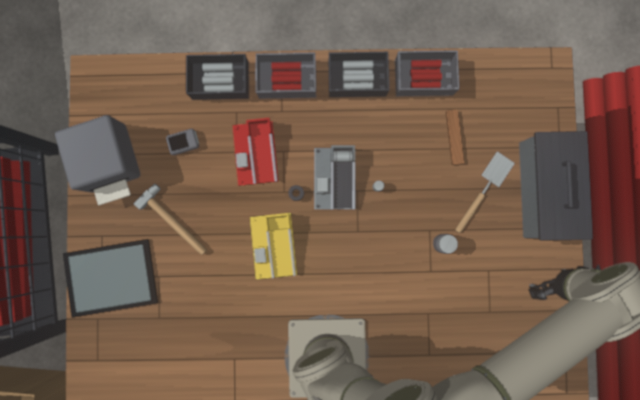

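View pics/scene0.png

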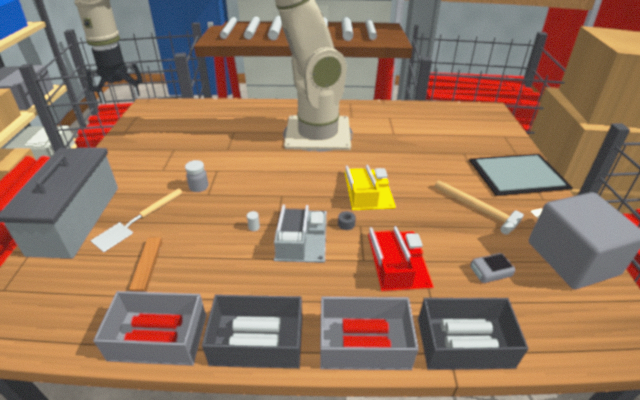

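The top view shows the grey gauge near (335,178), with its key at about (321,185) and the pin at about (343,155). The collar is at (297,193) and the bush at (379,186).

```bash
python3 - <<'E'
from h import *
z=np.load('pics/top0.npz');im=z['im'][130:230,280:400]
cv2.imwrite('pics/topc.png',cv2.resize(im,None,fx=6,fy=6,interpolation=cv2.INTER_CUBIC)[:,:,::-1])
z=np.load('pics/scene0.npz');im=z['im'][190:275,230:370]
cv2.imwrite('pics/scc.png',cv2.resize(im,None,fx=5.7,fy=5.7,interpolation=cv2.INTER_CUBIC)[:,:,::-1])
E
```

```text
(no output)
```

View pics/topc.png

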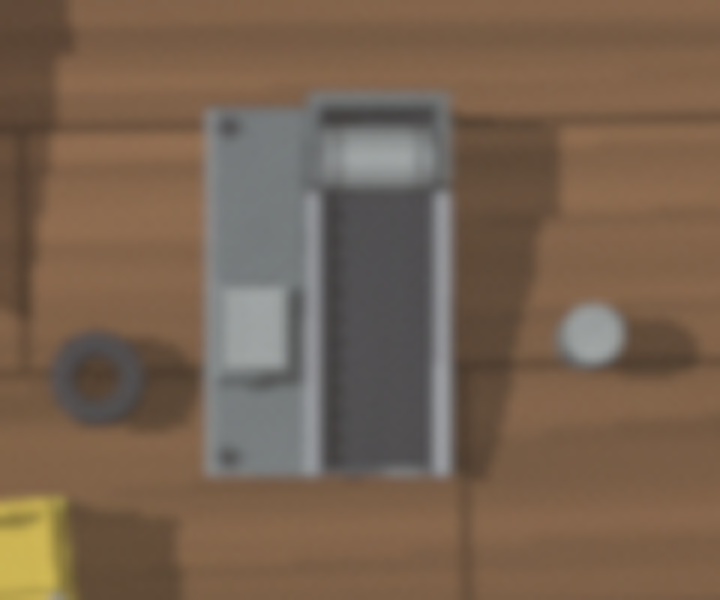

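View pics/scc.png

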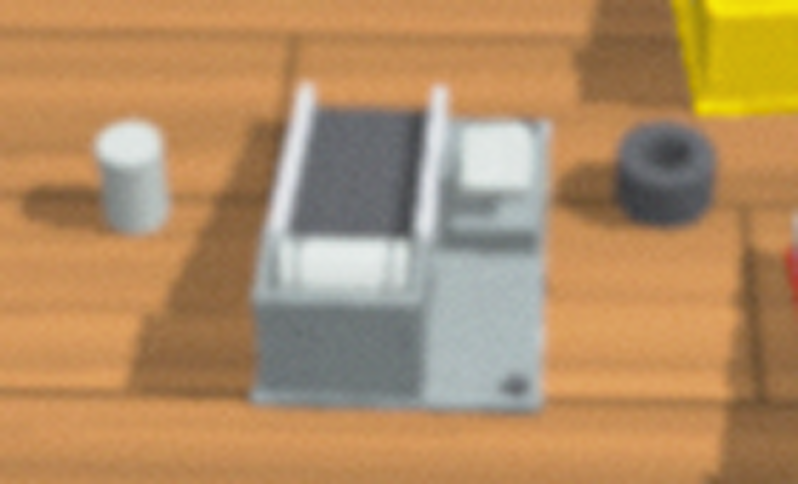

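```bash
cat > fit.py <<'E'
from h import *
from scipy.optimize import least_squares
cal=manip.calibration('top')
# gauge pt mm, crop px
P=[((1,78,46),(222,286)),((1,46,46),(290,286)),((-41,46,46),(288,374)),((-41,78,46),(222,374)),
((-90,35,25),(303,474)),((-90,-35,25),(453,474)),((-90,30,25),(323,474)),((-90,-30,25),(433,474)),((50,35,55),(303,190)),((50,-35,55),(452,190)),((95,35,64),(308,93)),((95,-35,64),(452,93))]
G=np.array([p[0] for p in P])/1000;U=np.array([[280+(p[1][0]+.5)/6-.5,130+(p[1][1]+.5)/6-.5] for p in P])
def T(x,g):
    c,s=np.cos(x[2]),np.sin(x[2]);return np.array([x[0]+c*g[0]-s*g[1],x[1]+s*g[0]+c*g[1],g[2]])
f=lambda x:np.ravel([w2px(cal,T(x,g))-u for g,u in zip(G,U)])
r=least_squares(f,[.6,0,0],loss='soft_l1')
print(r.x,np.round(r.fun.reshape(-1,2),2))
for n,g in [('key',(-.02,.062,.046)),('trap',(-.02,0,.028)),('pin',(.065,0,.049))]: print(n,T(r.x,g),w2px(manip.calibration('scene'),T(r.x,g)))
z=np.load('pics/top0.npz')['d']
for (a,b) in [(255,330),(378,330),(378,450),(378,150)]:
    u,v=280+a/6,130+b/6; print((a,b),px2w(cal,u,v,z[int(round(v)),int(round(u))]))
z=np.load('pics/scene0.npz')['d'];cs=manip.calibration('scene')
for (a,b) in [(495,155),(365,160),(345,262)]:
    u,v=230+a/5.7,190+b/5.7; print((a,b),u,v,px2w(cs,u,v,z[int(round(v)),int(round(u))]))
E
python3 fit.py
```

```text
[ 0.54009799 -0.05617679 -0.01774638] [[ 0.2   0.47]
 [-0.49  0.47]
 [-0.13 -0.27]
 [ 0.2  -0.27]
 [ 0.9  -0.3 ]
 [-1.04 -0.31]
 [-0.78 -0.31]
 [ 0.64 -0.31]
 [ 1.05 -0.13]
 [-0.42 -0.13]
 [ 0.25  0.65]
 [-0.3   0.66]]
key [0.52120136 0.00616836 0.046     ] [317.43396929 217.42991472]
trap [ 0.52010114 -0.05582188  0.028     ] [294.04329283 221.96539386]
pin [ 0.60508776 -0.05733024  0.049     ] [291.01344406 238.78168903]
(255, 330) [0.52034019 0.00501489 0.04456539]
(378, 330) [ 0.52156016 -0.05785473  0.01864737]
(378, 450) [ 0.46039787 -0.0566028   0.01779202]
(378, 150) [ 0.60740546 -0.05763722  0.06275373]
(495, 155) 316.8421052631579 217.19298245614036 [0.5212913  0.00461955 0.04687973]
(365, 160) 294.03508771929825 218.0701754385965 [ 0.49998386 -0.05722044  0.02396685]
(345, 262) 290.5263157894737 235.96491228070175 [ 0.61226442 -0.05737031  0.06551168]
```

The fit is consistent with the depth checks: gauge at (0.540, -0.056) with yaw about -0.018, key at about (0.521, 0.0055, 0.046), and trap at about (0.520, -0.057). The target TCP is x 0.5205, y -0.026, with the jaws along the gauge's y and the finger centres 62 mm apart.

Call:
jog_arm(steps=[0.048,0.02,-0.017,0,0.03,0.048,0.055,-0.047,0,0.08,0.048,0.09,-0.076,0,0.13,0.048,0.125,-0.106,0,0.18,0.048,0.16,-0.136,0,0.23,0.048,0.195,-0.165,0,0.28,0.048,0.23,-0.195,0,0.33,0.048,0.265,-0.225,0,0.37,0.048,0.3,-0.254,0,0.4,0.048,0.33,-0.28,0,0.42], grip_force=60)

```text
clock: 1.1
position: [0.4392, -0.1861, 0.2482]
ee_rot: [1.0, -0.009, -0.0, 0.0]
ft_force: [1.3, -1.0, 0.1]
grip_width: 0.562
```

Call:
jog_arm(steps=[0.048,0.02,-0.04,0,0,0.048,0.04,-0.082,0,0,0.048,0.06,-0.123,0.01,0,0.048,0.075,-0.155,0.03,0,0.048,0.079,-0.163,0.055,0,0.048,0.079,-0.163,0.08,0,0.048,0.079,-0.163,0.105,0,0.048,0.079,-0.163,0.118,0,0.048,0.079,-0.163,0.118,0,0.048,0.079,-0.163,0.118,0])

```text
clock: 2.1
position: [0.521, -0.027, 0.1311]
ee_rot: [1.0, -0.009, 0.0, -0.0]
ft_force: [0.2, -0.3, -0.4]
grip_width: 0.56
```

```bash
python3 - <<'E'
from h import *
o=manip.get_obs();print(o['clock'],o['position'],o['ee_rot'],o['ft_force'],o['grip_width'])
im,d=manip.camera('scene');np.savez('pics/s1.npz',im=im,d=d)
cv2.imwrite('pics/s1.png',cv2.resize(im[110:270,220:380],None,fx=3.7,fy=3.7,interpolation=cv2.INTER_CUBIC)[:,:,::-1])
E
```

```text
2.1 [ 0.52099307 -0.02697624  0.13105567] [ 9.99957829e-01 -9.17808994e-03  3.18317032e-04 -2.41320357e-05] [ 0.21892553 -0.26836908 -0.43993121] 0.5603932380026702
```

View pics/s1.png

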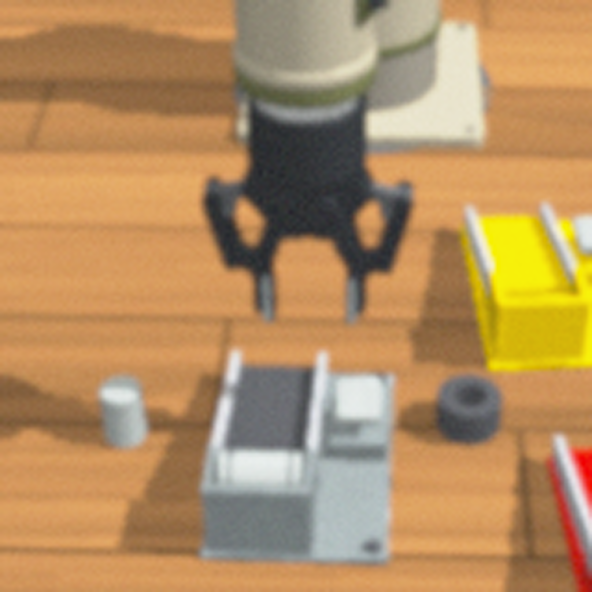

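```bash
python3 - <<'E'
from h import *
from scipy.optimize import fsolve
c=manip.calibration('scene')
z=np.load('pics/s1.npz');im=z['im'][150:205,280:330]
cv2.imwrite('pics/s1c.png',cv2.resize(im,None,fx=10,fy=10,interpolation=cv2.INTER_CUBIC)[:,:,::-1])
for u,v in [(292.2,195.9),(315.7,195.9)]:
    print(fsolve(lambda q:w2px(c,np.array([.532,q[0],q[1]]))-[u,v],[0,.1]))
E
```

```text
[-0.05628906  0.12547391]
[0.00192594 0.12633864]
```

View pics/s1c.png

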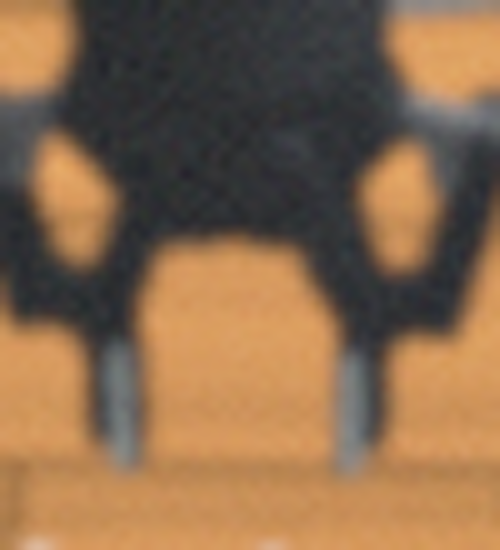

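The tips are at world y of about -0.0565 and +0.002, 58 mm apart. The key is at 0.0055 and the trap at -0.057, so I'll widen the fingers slightly, shift by 1.5 mm and descend to just above the key.

Call:
jog_arm(steps=[0.052,0,-0.0015,0.01,0,0.052,0,-0.0015,0.02,0,0.052,0,-0.0015,0.03,0,0.052,0,-0.0015,0.04,0,0.052,0,-0.0015,0.05,0,0.052,0,-0.0015,0.056,0,0.052,0,-0.0015,0.06,0,0.052,0,-0.0015,0.06,0,0.052,0,-0.0015,0.06,0,0.052,0,-0.0015,0.06,0])

```text
clock: 3.15
position: [0.521, -0.0255, 0.0707]
ee_rot: [1.0, -0.009, 0.0, 0.0]
ft_force: [0.0, 0.4, -0.4]
grip_width: 0.606
```

```bash
python3 - <<'E'
from h import *
im,d=manip.camera('scene');np.savez('pics/s2.npz',im=im,d=d)
cv2.imwrite('pics/s2.png',cv2.resize(im[170:260,260:350],None,fx=6.5,fy=6.5,interpolation=cv2.INTER_CUBIC)[:,:,::-1])
im,d=manip.camera('top')
cv2.imwrite('pics/t2.png',cv2.resize(im[130:230,280:400],None,fx=5,fy=5,interpolation=cv2.INTER_CUBIC)[:,:,::-1])
E
```

```text
(no output)
```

View pics/s2.png

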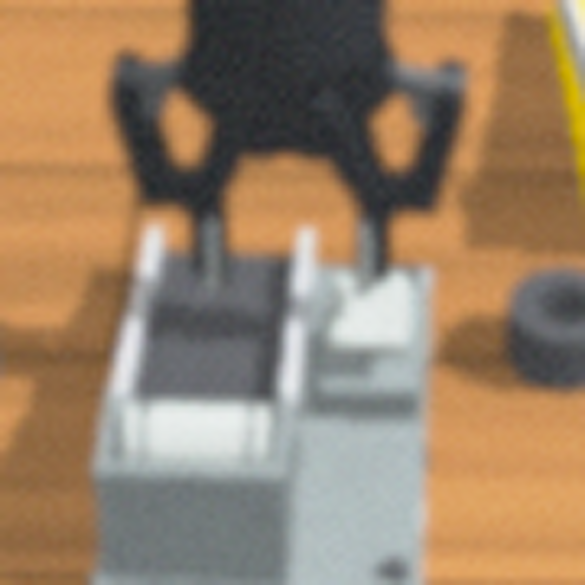

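View pics/t2.png

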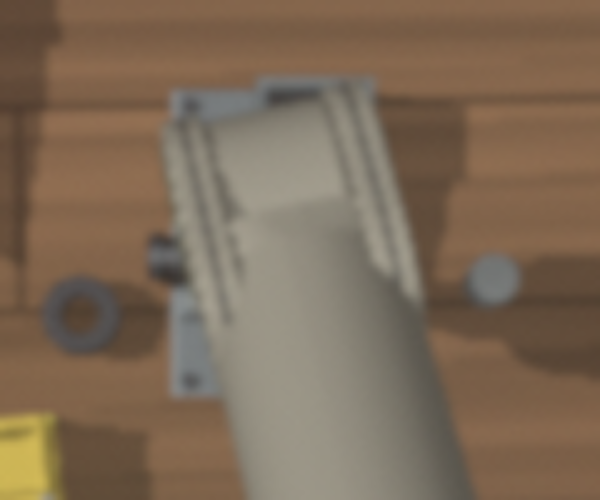

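The scene crop shows one finger over the channel (213,290), near its middle, and the other over the key pad (375,280). Next is a slow descent, feeling for contact.

Call:
jog_arm(steps=[0.052,0,0,0.002,0,0.052,0,0,0.004,0,0.052,0,0,0.006,0,0.052,0,0,0.008,0,0.052,0,0,0.01,0,0.052,0,0,0.011,0,0.052,0,0,0.012,0,0.052,0,0,0.012,0,0.052,0,0,0.012,0,0.052,0,0,0.012,0])

```text
clock: 4.25
position: [0.5206, -0.0254, 0.0586]
ee_rot: [1.0, -0.009, -0.0, 0.0]
ft_force: [-2.5, -0.8, 5.8]
grip_width: 0.608
```

Call:
jog_arm(steps=[0.052,0,0,0.001,0,0.052,0,0,0.002,0,0.052,0,0,0.003,0,0.052,0,0,0.004,0,0.052,0,0,0.005,0,0.052,0,0,0.006,0,0.052,0,0,0.006,0,0.052,0,0,0.006,0,0.052,0,0,0.006,0,0.052,0,0,0.006,0])

```text
clock: 5.25
position: [0.5206, -0.0254, 0.0527]
ee_rot: [1.0, -0.009, -0.0, 0.0]
ft_force: [-3.2, -0.5, 6.6]
grip_width: 0.608
```

```bash
python3 - <<'E'
from h import *
im,d=manip.camera('scene');np.savez('pics/s3.npz',im=im,d=d)
cv2.imwrite('pics/s3.png',cv2.resize(im[170:260,260:350],None,fx=6.5,fy=6.5,interpolation=cv2.INTER_CUBIC)[:,:,::-1])
E
```

```text
(no output)
```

View pics/s3.png

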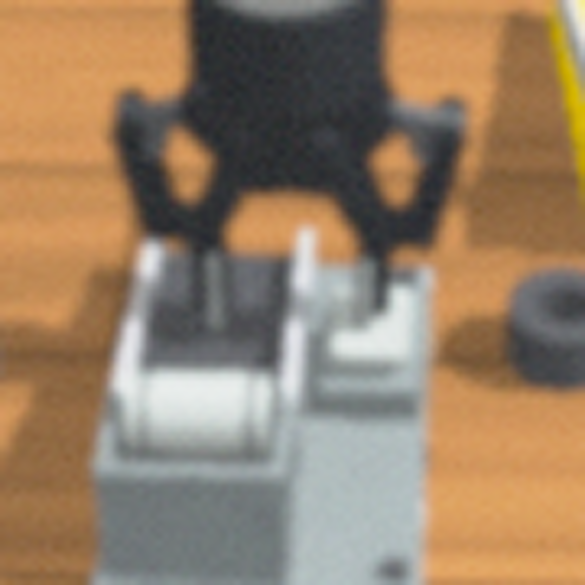

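The key has moved down (pad bottom edge from about 347 to 362 in the crop) and the pin has risen in its pocket. The finger stands in the channel, so I'll keep pressing.

Call:
jog_arm(steps=[0.052,0,0,0.001,0,0.052,0,0,0.002,0,0.052,0,0,0.003,0,0.052,0,0,0.004,0,0.052,0,0,0.005,0,0.052,0,0,0.006,0,0.052,0,0,0.006,0,0.052,0,0,0.006,0,0.052,0,0,0.006,0,0.052,0,0,0.006,0])

```text
clock: 6.3
position: [0.5207, -0.0254, 0.0475]
ee_rot: [1.0, -0.009, -0.0, 0.0]
ft_force: [-8.5, -0.2, 18.4]
grip_width: 0.611
```

```bash
python3 - <<'E'
from h import *
im,d=manip.camera('scene');np.savez('pics/s4.npz',im=im,d=d)
cv2.imwrite('pics/s4.png',cv2.resize(im[170:260,260:350],None,fx=6.5,fy=6.5,interpolation=cv2.INTER_CUBIC)[:,:,::-1])
E
```

```text
(no output)
```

View pics/s4.png

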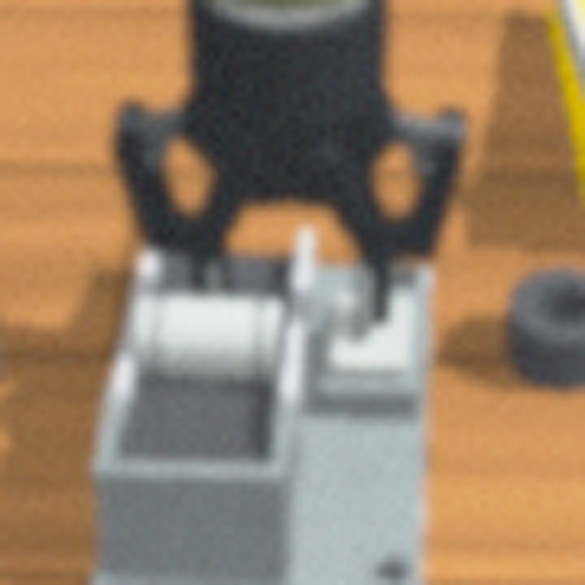

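```bash
python3 - <<'E'
from h import *
c=manip.calibration('scene')
for f,pts in [('s2',[(370,330),(350,335),(395,330)]),('s3',[(370,345),(350,350),(395,345)]),('s4',[(370,353),(350,358),(395,353)])]:
    d=np.load(f'pics/{f}.npz')['d']
    for a,b in pts:
        u,v=260+a/6.5,170+b/6.5
        w=d[int(round(v))-1:int(round(v))+2,int(round(u))-1:int(round(u))+2]
        print(f,px2w(c,u,v,np.median(w)),w.min(),w.max())
E
```

```text
s2 [0.53691572 0.00510596 0.04833174] 1.0410435 1.0499352
s2 [ 0.53952823 -0.00278817  0.04787959] 1.042639 1.0509241
s2 [0.53651997 0.01504387 0.04813983] 1.0444607 1.0528277
s3 [0.5378029  0.00512775 0.0410986 ] 1.0476408 1.0533781
s3 [ 0.53947075 -0.00282147  0.03978923] 1.0465343 1.0550877
s3 [0.53696607 0.01510069 0.04050507] 1.0455981 1.0692443
s4 [0.53713067 0.00512006 0.03617213] 1.0524037 1.061836
s4 [ 0.53916189 -0.00284693  0.03518704] 1.051884 1.0573351
s4 [0.53572    0.01512517 0.0350523 ] 1.0538774 1.0708535
```

Call:
jog_arm(steps=[0.052,0,0,0.0005,0,0.052,0,0,0.001,0,0.052,0,0,0.001,0,0.052,0,0,0.001,0,0.052,0,0,0.001,0,0.052,0,0,0.001,0,0.052,0,0,0.001,0,0.052,0,0,0.001,0,0.052,0,0,0.001,0,0.052,0,0,0.001,0])

```text
clock: 7.35
position: [0.5208, -0.0254, 0.0473]
ee_rot: [1.0, -0.009, 0.0, 0.0]
ft_force: [-14.0, -1.1, 29.2]
grip_width: 0.611
```

The key pad has dropped about 12.5 mm, and the last 1 mm of command moved the TCP only 0.2 mm, so it is against its stop. I'll ease back slightly and confirm the pin is still.

Call:
jog_arm(steps=[0.052,0,0,-0.0005,0,0.052,0,0,-0.0005,0,0.052,0,0,-0.0005,0,0.052,0,0,-0.0005,0,0.052,0,0,-0.0005,0,0.052,0,0,-0.0005,0,0.052,0,0,-0.0005,0,0.052,0,0,-0.0005,0,0.052,0,0,-0.0005,0,0.052,0,0,-0.0005,0])

```text
clock: 8.35
position: [0.5207, -0.0254, 0.0474]
ee_rot: [1.0, -0.009, -0.0, 0.0]
ft_force: [-10.8, -0.6, 24.1]
grip_width: 0.612
```

```bash
python3 - <<'E'
from h import *
c=manip.calibration('scene')
im,d=manip.camera('scene');o=np.load('pics/s4.npz')
cv2.imwrite('pics/s5.png',np.hstack([cv2.resize(i[180:255,265:330],None,fx=6,fy=6,interpolation=cv2.INTER_CUBIC)[:,:,::-1] for i in (o['im'],im)]))
for a,b in [(370,353),(350,358),(395,353)]:
    u,v=260+a/6.5,170+b/6.5;w=d[int(round(v))-1:int(round(v))+2,int(round(u))-1:int(round(u))+2];print(px2w(c,u,v,np.median(w)))
print(np.abs(im[200:240,275:305].astype(int)-o['im'][200:240,275:305]).mean(),manip.get_obs()['ft_force'])
E
```

```text
[0.53620394 0.00510443 0.03532728]
[ 0.53952646 -0.00283703  0.03552072]
[0.53482656 0.01512154 0.03423799]
2.1997222222222224 [-10.85031671  -1.44602826  23.42437291]
```

View pics/s5.png

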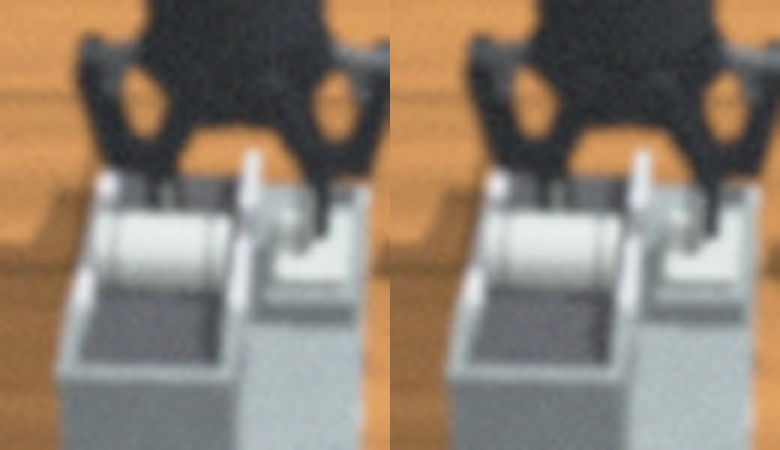

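The pin is in the same place in both frames, two seconds apart (about (160,245) in each crop), lying against the finger. The pocket is empty and the key is down.

```bash
python3 -c "
from workcell import manip
print(manip.hand_in())"
```

```text
the job is handed in; nothing more can be done
None
```

The pin is out of its pocket and lies still in the channel against one finger, while the other finger holds the key fully down. I handed the job in at about 8.4 s of the 38 s allowed. The finger was already standing in the channel before I pressed, and only the ejector moved the pin.

**Key down:** the pad's top measured about 35 mm above the bench, against 34 mm nominal when fully down. An extra 1 mm of command moved the tool only 0.2 mm, so the key is on its stop. The finger holds it with about 24 N; the reading reached 29 N during the stop check.

**Pin trapped:** two pictures about two seconds apart show the pin in the same place against the finger, with the pocket empty.

**Not fully checked:**
- A sideways force of about 11 N towards the channel's open end came with the press. I take it to be friction on the key.
- I could not see directly that the channel finger clears the floor. By the given sizes it should stand about 4 mm above it at its uphill edge.
- I did not take a final picture of the loose items. The collar and bush looked unmoved in the last wide views.

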